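# Seat a tube in V-blocks and hold its thrust lever at three clicks

## Robot

A 6-joint arm with a two-finger parallel gripper is mounted at the origin on the work surface. World frame = base frame: x ahead of the robot, y to its left, z up, the work surface at z = 0. Lengths are in m, angles in rad, forces in N, time in s.
With the tool pointing down it reaches from about 0.375 to 0.9 m from the base axis. Payload 3.1 kg.
Tool frame: the origin (TCP) lies on the centre line of the jaws, within the pads' length; the fingertips stand 22 mm ahead of it and the grasp point (between the pads) lies 3 mm ahead of it; z points along the fingers, y is the line along which they close (so a half turn about z gives the same grasp; the last joint's range is limited). The gripper opens to 85 mm and grips with 20 to 120 N. Pads are 22 mm wide; open, the fingers measure 114 mm over their backs; the gripper's body (76 mm by 85 mm) begins 54 mm behind the grasp point. The pads swing forward as they close: fully open they stand 13 mm farther back than shut.
Start: joints at [0.974, 0.527, 1.433, -0, 1.181, -0.178], TCP at [0.254, 0.571, 0.253] pointing down, gripper open.
Joint ranges: [-3.08, 3.08], [-0.75, 2.2], [0.22, 2.44], [-1.43, 4.57], [0, 2.65], [-2.85, 2.85]. Speed limits (rad/s): [2.79, 2.79, 3.14, 3.14, 3.14, 3.14].

## Interface

Orientations are given as a unit quaternion [x, y, z, w].
In Python, from station import sense, eyes, job gives the robot as it stands.
- The arm moves only by the tool drive_effector, called after "Call:" as name([rows], argument=value, ...), one row to a line, values as JSON. Schema: {"type":"object","properties":{"motion":{"type":"array","items":{"type":"array","prefixItems":[{"type":"array","items":{"type":"number"},"minItems":3,"maxItems":3},{"type":"number"},{"type":"number"}],"minItems":3,"maxItems":3},"minItems":1,"maxItems":20},"grip_n":{"type":"number"},"only":{"type":"string"},"quiet":{"type":"boolean"},"lines":{"type":"string"}},"required":["motion"],"additionalProperties":false}. motion is a list of rows, 1 to 20 of them, each written [[dx, dy, dz], turn, opening]: dx, dy, dz in shares of 0.75 m (1.0 is 0.75 m), then a turn about the tool's z in normalised numbers (1 is 2 pi rad), then the opening from 0.0 (shut) to 1.0 (fully open); each row is the pose to reach, as a shift and turn from the pose commanded when the call began, along the tool's axes at that moment; what a row does not reach only later rows make up. A row lasts 1/10 s, in which the tool goes at most 0.05 m and 0.15 rad, less where a joint would pass 70% of its speed; a pose out of reach is approached as far as the arm can. The fingers move at their own pace and stop on an object; grip_n is the grip in N (left out, the last holds). Time passes only in rows, so rows that do not move let the fingers close. The tool returns the time, the measured TCP pose, the force, the opening and the grip force at its end. only (a regular expression) keeps the lines of the reply that match it, lines (a string "A,B") keeps lines A to B, and quiet returns only ok. Shift and turn numbers lie between -1 and 1, and a call with a number outside is refused. Input that does not fit is refused with a message, and nothing moves.
- sense(): the state, without advancing time (a new reading comes with each control period).
- eyes.snapshot(name): name is "scene" or "side" or "wrist"; returns a dict with "pixels" (400x640x3 uint8, red, green, blue), "range_z" (400x640 float32, m along the optical axis (not along the pixel's ray), 0 where there is no reading), "fov_y" (degrees; the focal length in pixels is half the picture's height over the tangent of half this angle, whatever the lens; pixels are square), "cx", "cy" (the principal point, pixels), "R" (3x3) and "t" (3): a world point X has camera coordinates R X + t; the wrist camera has in their place "hand_eye" (4x4, takes a point from camera to tool coordinates, whose origin is the TCP and whose axes are the flange's). Camera axes: x right, y down, z forward; pixel columns grow to the right and rows downward; lengths in m; the calibration is good to about 2 mm. A picture is of the moment at which its call begins: read the wrist's pose just before it.
- job.sign_off(): hands the job in; it is judged then, once.
The state is a dict: "t": time; "q": joint angles; "qd": joint speeds; "tau": joint torques, N m; "tcp_pos": TCP position; "tool_rot": TCP orientation; "force": force on the tool from outside, world axes, zero at the start; "ft_torque": the same for the moment, N m; "finger_gap": opening from 0.0 (shut) to 1.0 (fully open); "gripper_force": force on a finger pad.
Only numpy, scipy, OpenCV 4.12 (cv2) and the standard library are available. Lean on these libraries where they do the work, as an engineer would, in place of code of your own. Each camera call takes 0.05 s, during which the arm holds its last target. There are 200 camera calls.

## Task

Take the long steel tube from the wooden tray and rest it level in the two steel V-blocks of the fixture, between the sprung stop and the plunger, and let go of it. Then swing the spring-return lever on the tailstock until it has clicked exactly three times, never going on to a fourth click, so that the tube is pushed against the stop, and finish while still holding the lever there. Leave the bronze bush, the pulley and the short tube alone.

Things in the scene. Friction and masses are not known exactly. Their poses are not given: they have to be found in the camera images.
- fixture: Fixed steel fixture. Origin on the table midway between the V-blocks; x across, y along the grooves, z up. Base plate 90 x 350 x 12 mm. Two V-blocks (62 across, 30 along, tops at 66 mm) centred at y = -55 and +55, notches 90 degrees, open upward. Stop bracket at y = -118 to -138, 78 mm high. Tailstock at the +y end, with the plunger facing the V-blocks and click ring and lever on top.
- seat (a point): Where the centre of a seated tube belongs: fixture x = 0, y = 0, z = 64 mm above the table; the grooves run along its y axis. At rest the stop pad and the plunger pad face each other 97 mm either side of it, so 194 mm are free for the 180 mm tube. 80 mm between the V-blocks are free for the fingers.
- pivot (a point): On the lever's vertical pivot axis, fixture x = 0, y = +160 mm, 98 mm above the table. The tailstock under it is a grey block 80 x 82 mm, fixture y = 119 to 201, top at 92 mm.
- tube: Loose polished steel tube, outside diameter 30, length 180 mm, 0.46 kg. Origin at its centre, x along its axis. Starts lying in the tray's notches, axis along the tray's y, 42 mm above the table.
- tray: Fixed wooden tray 85 x 200 mm, floor 6 mm thick, origin on the table under its middle, y along the tube. Two notched cross-pieces 62 wide, 18 thick, up to 44 mm high, centred at y = -68 and +68; between them the tube is free to be gripped across.
- lever (a joint): Lever angle (rad): 0 at rest, pointing along fixture +y, away from the V-blocks; grows counterclockwise from above, towards fixture -x (the robot's side), to 1.75. A spring drives it back to 0 when let go: about 7 N at the grip at rest, 9 N at 1.2 rad. The pawl adds some 3 N ahead of each pin and eases as much once past it. Moves the plunger 20 mm per rad to the stop.
- lever_grip (a point): Middle of the lever's upright round black grip: diameter 16, 50 mm tall, 145 mm above the table (grip spans 120 to 170), 85 mm from the pivot. Its x axis points outward from the pivot along the lever.
- ring: Aluminium disc, diameter 92 mm, on the tailstock, centred on the pivot, origin 93 mm up. Five upright pins at 40 mm radius, 0.314 rad (18 degrees) apart. Set at a new angle each time: the lever moves 0.18 to 0.46 rad before its pawl (in line with the lever) passes the first pin; each pin passed is a click. x points midway between third and fourth pin, y towards the fourth.
- stop: Steel pad, diameter 26, on the stop bracket; origin at the middle of its face, which looks to the fixture's +y. Sprung: yields up to 20 mm at 0.4 N/mm from about 0.8 N.
- plunger: Steel pad, diameter 26, on the tailstock; origin at the middle of its face, which looks to the fixture's -y, 64 mm above the table. Driven by the lever.
- bush: Loose bronze bush standing upright, diameter 48, 50 mm high, origin at its underside. Leave alone.
- pulley: Loose toothed steel pulley lying flat, diameter 72, 37 mm high, origin at its underside. Leave alone.
- stub: Loose short steel tube standing upright, diameter 30, 60 mm high, origin at its underside. Leave alone.
Mind the look-alikes: they are no part of the job. Leave any blue or green look-alike of the tube alone.

How it is judged:
On the way:
1. the tube rests level in both V-blocks, let go, with the lever still at rest (x of tube in the frame of fixture between -0.003 and 0.003 m and z of tube in the frame of fixture between 0.061 and 0.067 m and angle between the x axis of tube and the y axis of fixture, either way round below 0.03 rad and contact force between the fingers and tube below 0.1 N and value of joint lever below 0.12 rad and linear speed of tube below 0.02 m/s), for 0.2 s.
At the end, for the whole second after the job is handed in: Tube lying in both V-blocks (within 3 mm and 0.03 rad), untouched by the fingers, pressed on the sprung stop with over 1 N; lever still, past the third pin and before the fourth (grip within 13.5 mm of midway), held by the fingers with over 2 N (x of tube in the frame of fixture between -0.003 and 0.003 m and z of tube in the frame of fixture between 0.061 and 0.067 m and angle between the x axis of tube and the y axis of fixture, either way round below 0.03 rad and contact force between the fingers and tube below 0.1 N and y of lever_grip in the frame of ring between -0.0135 and 0.0135 m and x of lever_grip in the frame of ring above 0 m and contact force between the fingers and lever above 2 N and contact force between tube and stop above 1 N and velocity of joint lever between -0.1 and 0.1 rad/s); the arm keeps its last pose, push and grip.
It fails at once if the lever goes past the fourth pin (a fourth click) ((y of lever_grip in the frame of ring above 0.017 m and x of lever_grip in the frame of ring above 0 m)).
It fails at once if the bronze bush is moved by more than 30 mm or tipped over (distance of bush from where it was at the start of the episode above 0.03 m or angle between bush's own z axis and vertical above 0.5 rad).
It fails at once if the pulley is moved by more than 30 mm or tipped over (distance of pulley from where it was at the start of the episode above 0.03 m or angle between pulley's own z axis and vertical above 0.5 rad).
It fails at once if the short tube is moved by more than 30 mm or tipped over (distance of stub from where it was at the start of the episode above 0.03 m or angle between stub's own z axis and vertical above 0.5 rad).
It also fails if it takes over 64 s, if anything falls off the work surface, if the arm or the gripper's body presses on something with over 40 N, if the wrist force passes 120 N, or if a joint passes its speed limit or range.

## Working session

There is one attempt and no reset: what is moved stays moved. The work goes in short steps, Python scripts to look and compute and a tool call to move; the robot and the scene stay as the last step left them, time stands still between calls to the robot, and variables do not carry over. Pictures are saved under pics/ and viewed, at most 10 in all, crops included, and the job is handed in when it is done.

```bash
mkdir -p pics; ls; cat > h.py <<'E'
import numpy as np, cv2
from station import sense, eyes, job
from scipy.spatial.transform import Rotation as R
def cam(n):
    s=sense(); d=eyes.snapshot(n); d['f']=200/np.tan(np.radians(d['fov_y'])/2)
    if 'hand_eye' in d:
        T=np.eye(4);T[:3,:3]=R.from_quat(s['tool_rot']).as_matrix();T[:3,3]=s['tcp_pos']
        M=T@np.array(d['hand_eye']); d['C']=M[:3,:3]; d['o']=M[:3,3]
    else:
        r=np.array(d['R']); d['C']=r.T; d['o']=-r.T@np.array(d['t'])
    return d
def cloud(d):
    v,u=np.mgrid[:400,:640]; z=d['range_z']
    p=np.stack([(u-d['cx'])/d['f']*z,(v-d['cy'])/d['f']*z,z],-1)
    w=p@d['C'].T+d['o']; w[z==0]=np.nan; return w
def onplane(d,u,v,z):
    r=d['C']@np.array([(u-d['cx'])/d['f'],(v-d['cy'])/d['f'],1]); return d['o']+r*(z-d['o'][2])/r[2]
def save(d,n): cv2.imwrite('pics/'+n,d['pixels'][:,:,::-1])
E
python3 - <<'E'
from h import *
s=sense(); print(s)
for n in('scene','side','wrist'):
    d=cam(n); save(d,n+'0.png'); print(n,d['o'],d['C'][:,2]); np.savez('/tmp/'+n,w=cloud(d),p=d['pixels'])
E
```

```text
pics
{'t': 0.0, 'q': array([ 9.73524472e-01,  5.28458917e-01,  1.43391823e+00,  8.36052624e-06,
        1.18137333e+00, -1.78518183e-01]), 'qd': array([ 0.00032087,  0.00062926,  0.00073966, -0.00165485, -0.0015151 ,
       -0.00245232]), 'tau': array([ 5.63839058e-04, -4.42361248e+01, -1.78025669e+01, -1.03901527e-04,
        8.44496477e-03, -7.98938771e-06]), 'tcp_pos': array([0.25373765, 0.57044337, 0.25233294]), 'tool_rot': array([ 2.07851821e-01,  9.78159730e-01, -9.97294350e-04, -4.11666665e-04]), 'force': array([-0.0050317 ,  0.91129107, -0.34203394]), 'ft_torque': array([ 0.03228495, -0.03245252, -0.04203618]), 'gripper_force': 0.0, 'finger_gap': 1.0018548472522029}
scene [ 0.97528281 -0.84980655  0.95022241] [-0.40521585  0.62530645 -0.66692725]
side [ 0.17151595 -0.90609742  0.91495149] [ 0.27648367  0.67564665 -0.6834167 ]
wrist [0.18146758 0.60304075 0.37286649] [ 0.27901833 -0.12500725 -0.95211447]
```

View pics/scene0.png

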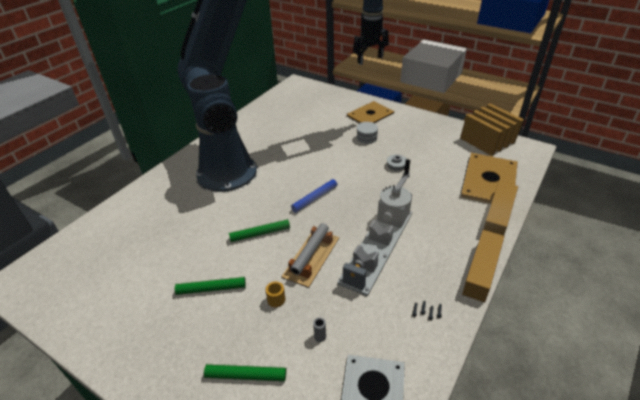

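View pics/side0.png

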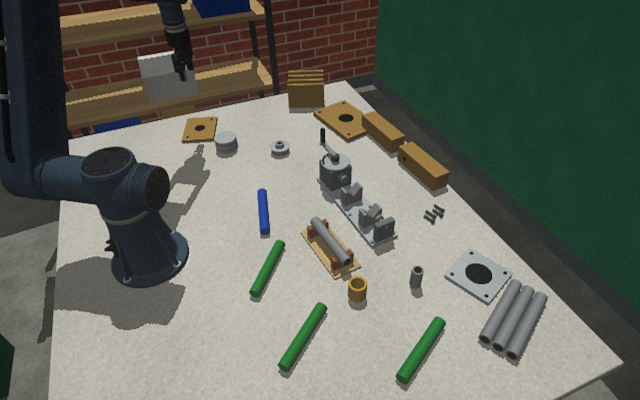

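Scene picture: the tube lies in the tray at (311,248), the fixture runs from the stop at (355,275) to the tailstock at (395,200), and the lever grip is at (407,168). In the side picture the tube is at (331,240) and the fixture at (360,205). I'll locate both coarsely from the depth.

```bash
python3 - <<'E'
from h import *
P=[];C=[]
for n,b in(('scene',(225,425,140,300)),('side',(290,400,120,285))):
    z=np.load(f'/tmp/{n}.npz'); w=z['w'][b[2]:b[3],b[0]:b[1]].reshape(-1,3); p=z['p'][b[2]:b[3],b[0]:b[1]].reshape(-1,3).astype(int)
    k=np.isfinite(w[:,0]); w=w[k];p=p[k]
    sat=p.max(1)-p.min(1)
    def st(m,t): print(n,t,m.sum(),w[m].mean(0).round(4) if m.sum() else '', (np.percentile(w[m],[2,98],axis=0).round(3).tolist() if m.sum() else ''))
    st((w[:,2]>.085)&(w[:,2]<.1),'tailtop'); 
    st((w[:,2]>.12)&(w[:,2]<.18)&(p.max(1)<60),'grip')
    t=(w[:,2]>.072)&(w[:,2]<.083);st(t,'78'); 
    wood=(p[:,0]-p[:,2]>50)&(w[:,2]<.02)&(w[:,2]>-.005); st(wood,'wood')
    P.append(w);C.append(p)
w=np.vstack(P);p=np.vstack(C)
# top-down map
x0,y0,s=.45,-.35,.001
print(np.nanpercentile(w,[1,99],axis=0))
W,H=600,600
hm=np.zeros((H,W,3),np.uint8)
i=((w[:,0]-.4)/s).astype(int); j=((w[:,1]+.3)/s).astype(int)
k=(i>=1)&(i<W-1)&(j>=1)&(j<H-1)&(w[:,2]>.004)
for a,b,h in sorted(zip(i[k],j[k],w[k,2]),key=lambda t:t[2]):
    c=cv2.applyColorMap(np.uint8([[min(255,h/.17*255)]]),cv2.COLORMAP_JET)[0,0]
    hm[H-1-b-1:H-1-b+1,a-1:a+1]=c
cv2.imwrite('pics/top.png',hm)
E
```

```text
scene tailtop 531 [0.5204 0.059  0.0957] [[0.053, -0.035, 0.086], [0.647, 0.121, 0.1]]
scene grip 220 [0.1852 0.0303 0.1407] [[0.052, -0.033, 0.121], [0.603, 0.164, 0.168]]
scene 78 381 [ 0.5114 -0.0872  0.0771] [[0.053, -0.215, 0.072], [0.657, 0.071, 0.082]]
scene wood 612 [ 0.4929 -0.192   0.0065] [[0.433, -0.332, 0.002], [0.523, -0.086, 0.015]]
side tailtop 379 [0.5991 0.0697 0.0955] [[0.559, 0.037, 0.085], [0.643, 0.118, 0.1]]
side grip 53 [0.5941 0.1606 0.1462] [[0.588, 0.157, 0.122], [0.6, 0.165, 0.171]]
side 78 249 [ 0.612  -0.0991  0.0766] [[0.561, -0.216, 0.072], [0.654, 0.098, 0.082]]
side wood 836 [0.6145 0.0771 0.0109] [[0.424, -0.275, 0.002], [0.828, 0.42, 0.02]]
[[ 0.05025447 -0.36404743 -0.00460641]
 [ 0.85603208  0.46111569  0.11834414]]
```

View pics/top.png

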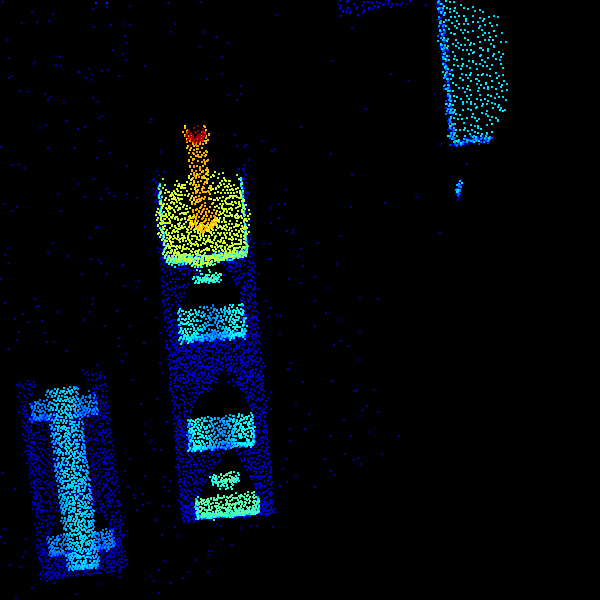

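The map clearly shows the tube at about (72,478) and the fixture centred at about (215,378), with the lever at rest pointing to (196,133). Next I'll fit the poses.

```bash
python3 - <<'E'
from h import *
P={}
for n in('scene','side'):
    z=np.load(f'/tmp/{n}.npz'); w=z['w'].reshape(-1,3); P[n]=w[np.isfinite(w[:,0])]
P['both']=np.vstack(list(P.values()))
def rect(q,t):
    (c,s,a)=cv2.minAreaRect((q[:,:2]*1000).astype(np.float32)); print(t,len(q),np.round(c,1),np.round(s,1),round(a,2))
def box(w,x0,x1,y0,y1,z0,z1): return w[(w[:,0]>x0)&(w[:,0]<x1)&(w[:,1]>y0)&(w[:,1]<y1)&(w[:,2]>z0)&(w[:,2]<z1)]
for n,w in P.items():
    b=box(w,.55,.69,-.23,.14,.009,.015); rect(b,n+' base')
    t=box(w,.43,.51,-.28,-.08,.046,.062); rect(t,n+' tube')
    l=np.concatenate(cv2.fitLine((t[:,:2]).astype(np.float32),cv2.DIST_HUBER,0,.01,.01)); print('line',l.round(4),'ends',np.percentile((t[:,:2]-l[2:])@l[:2],[.5,99.5]).round(4), t[:,2].max().round(4))
    rect(box(w,.41,.54,-.30,-.06,.003,.009),n+' trayfloor')
    for nm,a in(('vb+',(.57,.655,-.06,.0,.03,.072)),('vb-',(.58,.665,-.16,-.11,.03,.072)),('brk',(.58,.67,-.23,-.19,.03,.085)),('ring',(.55,.655,.03,.13,.088,.098)),('grip',(.57,.62,.145,.18,.12,.175)),('pivotcap',(.58,.62,.06,.1,.1,.13))):
        q=box(w,*a); 
        if len(q)>3: rect(q,n+' '+nm)
E
```

```text
scene base 899 [616.  -44.5] [ 89.9 351.8] 4.79
scene tube 524 [ 469.9 -178.9] [ 57.6 182.6] 0.69
line [ 0.1069 -0.9943  0.4761 -0.1587] ends [-0.07    0.1097] 0.0609
scene trayfloor 835 [ 473.8 -180.9] [128.7 238.4] 0.76
scene vb+ 326 [614.7 -23.6] [64.6 34.9] 3.02
scene vb- 350 [ 624.4 -132.5] [63.5 33.7] 4.52
scene brk 403 [ 629.8 -206.6] [60. 24.] 6.37
scene ring 251 [605.3  81.9] [89.1 91.2] 11.87
scene grip 90 [600.9 159. ] [18.4 25.9] 14.37
scene pivotcap 96 [600.6  79.1] [34.2 39.6] 8.05
side base 754 [612.1 -44.4] [ 91.4 351.4] 4.81
side tube 510 [ 476.6 -178.6] [ 52.3 182.8] 1.35
line [ 0.1246 -0.9922  0.4696 -0.1833] ends [-0.0939  0.0873] 0.0612
side trayfloor 771 [ 473.7 -189.9] [128.7 218.7] 0.69
side vb+ 276 [610.9 -23.7] [64.9 36.2] 4.76
side vb- 287 [ 619.7 -133.3] [66.  32.8] 6.81
side brk 336 [ 626.4 -206. ] [61.8 23.3] 5.52
side ring 264 [601.5  80. ] [87.1 91.2] 4.64
side grip 77 [593.5 160.5] [27.  15.8] 76.73
side pivotcap 76 [602.5  79.9] [38.8 26.8] 85.06
both base 1653 [613.7 -44.6] [ 94.4 352. ] 4.82
both tube 1034 [ 472.3 -178.9] [ 57.7 182.8] 2.8
line [ 0.1223 -0.9925  0.4743 -0.1855] ends [-0.0967  0.0843] 0.0612
both trayfloor 1606 [ 474.  -180.7] [128.8 238.5] 0.46
both vb+ 602 [612.7 -23.7] [68.3 36.4] 4.34
both vb- 637 [ 621.6 -132.9] [69.  33.7] 5.0
both brk 739 [ 627.5 -206.6] [64.5 24.1] 6.99
both ring 515 [603.8  81.2] [92.  93.3] 4.21
both grip 167 [599.1 159.2] [22.2 27.3] 18.21
both pivotcap 172 [600.5  80.1] [34.2 41.6] 8.23
```

Careful with the scale: shifts go in shares of 0.75 m and turns go in shares of 2 pi rad. That gives: -0.596 m / 0.75 = -0.7947, -0.506 m / 0.75 = -0.6747, 1.037 rad / 6.2832 = 0.165.

```bash
cat >> h.py <<'E'
def go(x,y,z,head):  # shift in tool axes to world TCP x,y,z with tool-x heading (deg)
    s=sense(); M=R.from_quat(s['tool_rot']).as_matrix(); h=np.degrees(np.arctan2(M[1,0],M[0,0]))
    print('shift',(M.T@(np.array([x,y,z])-s['tcp_pos'])).round(4),'turn',round(np.radians((h-head+180)%360-180),4),'dist',np.linalg.norm(np.array([x,y,z])-s['tcp_pos']).round(3),'t',s['t'],'head',h.round(2))
E
python3 -c "
from h import *
go(.474,-.18,.25,96.6)"
```

```text
shift [-0.5064 -0.5962  0.0034] turn 1.0368 dist 0.782 t 0.15 head 156.0
```

Call:
drive_effector([
  [[-0.0267,-0.032,0],0.0159,1],
  [[-0.08,-0.0933,0],0.0398,1],
  [[-0.6747,-0.7947,0],0.165,1],
  [[-0.6747,-0.7947,0],0.165,1],
  [[-0.6747,-0.7947,0],0.165,1],
  [[-0.6747,-0.7947,0],0.165,1],
  [[-0.6747,-0.7947,0],0.165,1],
  [[-0.6747,-0.7947,0],0.165,1],
  [[-0.6747,-0.7947,0],0.165,1],
  [[-0.6747,-0.7947,0],0.165,1],
  [[-0.6747,-0.7947,0],0.165,1],
  [[-0.6747,-0.7947,0],0.165,1],
  [[-0.6747,-0.7947,0],0.165,1],
  [[-0.6747,-0.7947,0],0.165,1],
  [[-0.6747,-0.7947,0],0.165,1],
  [[-0.6747,-0.7947,0],0.165,1],
  [[-0.6747,-0.7947,0],0.165,1],
  [[-0.6747,-0.7947,0],0.165,1],
  [[-0.6747,-0.7947,0],0.165,1],
  [[-0.6747,-0.7947,0],0.165,1],
])

```text
t: 2.15
tcp_pos: [0.4733, -0.1776, 0.2532]
tool_rot: [0.665, 0.747, -0.0, -0.001]
force: [0.6, -0.6, 0.7]
finger_gap: 1.001
gripper_force: 0.0
```

```bash
python3 - <<'E'
from h import *
d=cam('wrist'); save(d,'w1.png'); w=cloud(d).reshape(-1,3); w=w[np.isfinite(w[:,0])]; np.savez('/tmp/w1',w=w)
go(.474,-.18,.25,96.6)
t=w[(w[:,2]>.0475)&(w[:,2]<.065)&(w[:,0]>.42)&(w[:,0]<.54)&(w[:,1]>-.3)&(w[:,1]<-.06)]
c,s,a=cv2.minAreaRect((t[:,:2]*1000).astype(np.float32)); print(len(t),c,s,a,t[:,2].max())
E
```

```text
shift [-0.0024  0.0002  0.0033] turn 0.0017 dist 0.004 t 2.2 head 96.7
4500 (473.73291015625, -177.46176147460938) (28.180082321166992, 180.6181640625) 7.074307441711426 0.058703617710275546
```

View pics/w1.png

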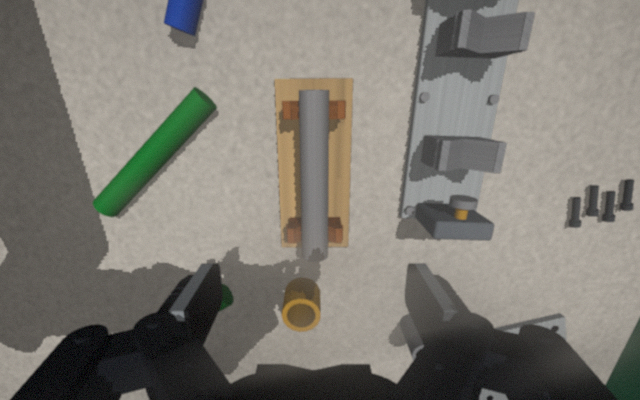

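The wrist view shows the tube in the tray at (314,175), the V-blocks at (485,35) and (460,155), and the sprung stop at (460,207). The tube fit gives centre (0.4737,-0.1775) and axis 97.07°. I'll grasp it, then measure the fixture from this cloud.

Scaled: 0.208 m / 0.75 = 0.2773, 0.19 m / 0.75 = 0.2533, -0.006 rad / 6.2832 = -0.001.

Call:
drive_effector([
  [[0,0,0.04],-0.001,1],
  [[0,0,0.1067],-0.001,1],
  [[0,0,0.16],-0.001,1],
  [[0,0,0.2133],-0.001,1],
  [[0,0,0.2533],-0.001,1],
  [[0,0,0.2773],-0.001,1],
  [[0,0,0.2773],-0.001,1],
  [[0,0,0.2773],-0.001,1],
  [[0,0,0.2773],-0.001,0],
  [[0,0,0.2773],-0.001,0],
  [[0,0,0.2773],-0.001,0],
  [[0,0,0.2773],-0.001,0],
  [[0,0,0.2773],-0.001,0],
  [[0,0,0.2773],-0.001,0],
], grip_n=60)

```text
t: 3.6
tcp_pos: [0.4743, -0.1795, 0.0463]
tool_rot: [0.663, 0.749, 0.0, 0.001]
force: [-0.9, -0.3, 5.7]
finger_gap: 0.33
gripper_force: 58.6
```

```bash
python3 - <<'E'
from h import *
s=sense(); go(.4737,-.1775,.045,97.07)
w=np.load('/tmp/w1.npz')['w']
def box(x0,x1,y0,y1,z0,z1): return w[(w[:,0]>x0)&(w[:,0]<x1)&(w[:,1]>y0)&(w[:,1]<y1)&(w[:,2]>z0)&(w[:,2]<z1)]
for nm,a in(('vb+',(.57,.655,-.06,.0,.058,.072)),('vb-',(.58,.665,-.16,-.11,.058,.072)),('brk',(.58,.67,-.23,-.19,.07,.085)),('base',(.55,.69,-.23,.14,.007,.017))):
    q=box(*a)
    if len(q)>5: print(nm,len(q),cv2.minAreaRect((q[:,:2]*1000).astype(np.float32)))
E
```

```text
shift [ 0.0021 -0.0003  0.0013] turn -0.0022 dist 0.002 t 3.6 head 96.94
vb+ 1591 ((612.7026977539062, -21.964384078979492), (63.294612884521484, 30.461246490478516), 4.889605522155762)
vb- 1099 ((621.8056640625, -131.58935546875), (62.714454650878906, 30.163583755493164), 4.7498459815979)
brk 1207 ((627.5921020507812, -202.73074340820312), (59.918296813964844, 22.483448028564453), 4.7421956062316895)
base 11809 ((619.2783813476562, -99.65019226074219), (90.72540283203125, 233.31997680664062), 4.795172691345215)
```

Scaled: 0.1543 m / 0.75 = 0.2057, 0.0827 m / 0.75 = 0.1103, 0.039 rad / 6.2832 = 0.0062.

Call:
drive_effector([
  [[0,0,-0.0267],0,0],
  [[0,0,-0.0667],0,0],
  [[0,0,-0.1067],0,0],
  [[0.0133,0.0267,-0.1133],0.0032,0],
  [[0.04,0.08,-0.1133],0.0062,0],
  [[0.0733,0.14,-0.1133],0.0062,0],
  [[0.1,0.1867,-0.1133],0.0062,0],
  [[0.1103,0.2057,-0.1133],0.0062,0],
  [[0.1103,0.2057,-0.1133],0.0062,0],
  [[0.1103,0.2057,-0.1133],0.0062,0],
  [[0.1103,0.2057,-0.1133],0.0062,0],
])

```text
t: 4.7
tcp_pos: [0.6154, -0.0789, 0.1296]
tool_rot: [0.678, 0.735, -0.001, -0.001]
force: [0.0, -0.5, -4.5]
finger_gap: 0.33
gripper_force: 60.5
```

```bash
python3 - <<'E'
from h import *
go(.6175,-.0788,.0693,94.7)
d=cam('wrist'); save(d,'w2.png'); w=cloud(d).reshape(-1,3); w=w[np.isfinite(w[:,0])]
t=w[(w[:,2]>.125)&(w[:,2]<.15)&(abs(w[:,0]-.617)<.05)&(abs(w[:,1]+.08)<.11)]
print(len(t),t[:,2].max()); 
if len(t)>50:
    print(cv2.minAreaRect((t[:,:2]*1000).astype(np.float32)))
    a=np.c_[t[:,1],np.ones(len(t))]; 
E
```

```text
shift [-0.0001  0.0023  0.0603] turn -0.0008 dist 0.06 t 4.7 head 94.65
24664 0.1499994725926444
((617.3218994140625, -53.07617950439453), (134.14639282226562, 66.10340118408203), 81.78755950927734)
```

View pics/w2.png

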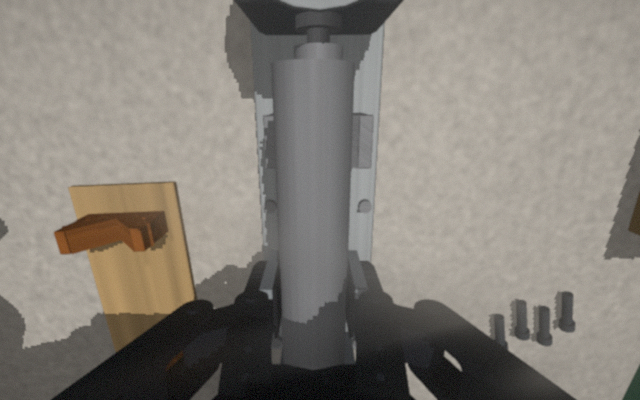

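The tube is held with its far end at (313,60), looking parallel to the fixture and facing the plunger at (318,20). I'll correct sideways, lower partway and measure the tube.

Scaled: 0.025 m / 0.75 = 0.0333, 0.002 m / 0.75 = 0.0027.

Call:
drive_effector([
  [[0,0.0027,0.0133],0,0],
  [[0,0.0027,0.0333],0,0],
  [[0,0.0027,0.0333],0,0],
  [[0,0.0027,0.0333],0,0],
  [[0,0.0027,0.0333],0,0],
])

```text
t: 5.25
tcp_pos: [0.6193, -0.0785, 0.1052]
tool_rot: [0.678, 0.735, -0.0, -0.0]
force: [0.7, 0.4, -4.4]
finger_gap: 0.332
gripper_force: 60.4
```

```bash
python3 - <<'E'
from h import *
go(.6175,-.0788,.0693,94.7)
d=cam('wrist'); w=cloud(d).reshape(-1,3); w=w[np.isfinite(w[:,0])]
u=np.array([-np.sin(np.radians(4.8)),np.cos(np.radians(4.8))]); v=np.array([u[1],-u[0]])
q=w[:,:2]-[.6173,-.0768]; X=q@v; Y=q@u; Z=w[:,2]
m=(abs(X)<.025)&(Y>.03)&(Y<.1)&(Z>.095)&(Z<.135); X,Y,Z=X[m],Y[m],Z[m]
for a in np.arange(.03,.1,.01):
    k=(Y>=a)&(Y<a+.01); 
    if k.sum()>20: print(round(a,3),k.sum(),np.percentile(X[k],[1,99]).round(4),Z[k].max().round(4))
print('end',np.percentile(Y,99.8))
E
```

```text
shift [-0.0001 -0.0018  0.0359] turn -0.0002 dist 0.036 t 5.25 head 94.69
0.03 1780 [-0.0129  0.0156] 0.1172
0.04 1924 [-0.0129  0.0156] 0.1173
0.05 2068 [-0.0129  0.0155] 0.1172
0.06 2255 [-0.0129  0.0155] 0.1172
0.07 2440 [-0.0129  0.0155] 0.1175
0.08 2690 [-0.0128  0.0155] 0.1172
0.09 101 [-0.0129  0.0149] 0.1169
end 0.09026115485113934
```

Scaled: 0.036 m / 0.75 = 0.048, -0.0015 m / 0.75 = -0.002.

Call:
drive_effector([
  [[0,-0.002,0.0133],0,0],
  [[0,-0.002,0.0293],0,0],
  [[0,-0.002,0.04],0,0],
  [[0,-0.002,0.0453],0,0],
  [[0,-0.002,0.048],0,0],
  [[0,-0.002,0.048],0,0],
  [[0,-0.002,0.048],0,0],
  [[0,-0.002,0.048],0,0],
])

```text
t: 6.1
tcp_pos: [0.6178, -0.0786, 0.0695]
tool_rot: [0.678, 0.736, 0.0, 0.0]
force: [-0.2, -0.2, -3.9]
finger_gap: 0.331
gripper_force: 60.6
```

```bash
python3 -c "
from h import *
go(.6175,-.0788,.0683,94.7)"
```

```text
shift [-0.0002 -0.0003  0.0012] turn 0.0 dist 0.001 t 6.1 head 94.7
```

Scaled: -0.17 m / 0.75 = -0.2267, -0.14 m / 0.75 = -0.1867.

Call:
drive_effector([
  [[0,0,0.0016],0,0],
  [[0,0,0.0016],0,0],
  [[0,0,0.0016],0,0],
  [[0,0,0.0016],0,0.5],
  [[0,0,0.0016],0,0.7],
  [[0,0,0.0016],0,1],
  [[0,0,0.0016],0,1],
  [[0,0,0.0016],0,1],
  [[0,0,0.0016],0,1],
  [[0,0,0.0016],0,1],
  [[0,0,-0.0267],0,1],
  [[0,0,-0.08],0,1],
  [[0,0,-0.1333],0,1],
  [[0,0,-0.1867],0,1],
  [[0,0,-0.2267],0,1],
  [[0,0,-0.2267],0,1],
  [[0,0,-0.2267],0,1],
  [[0,0,-0.2267],0,1],
])

```text
t: 7.9
tcp_pos: [0.6166, -0.0782, 0.2377]
tool_rot: [0.678, 0.735, -0.001, -0.002]
force: [-0.2, 0.1, -0.2]
finger_gap: 1.004
gripper_force: 0.0
```

```bash
python3 - <<'E'
from h import *
go(.617,-.0788,.25,94.7)
d=cam('wrist'); save(d,'w3.png'); w=cloud(d).reshape(-1,3); w=w[np.isfinite(w[:,0])]; np.savez('/tmp/w3',w=w)
u=np.array([-np.sin(np.radians(4.8)),np.cos(np.radians(4.8))]); v=np.array([u[1],-u[0]])
q=w[:,:2]-[.6173,-.0768]; X=q@v; Y=q@u; Z=w[:,2]
m=(abs(X)<.02)&(abs(Y)<.094)&(Z>.067)&(Z<.09)
print(cv2.minAreaRect((np.c_[X,Y][m]*1000).astype(np.float32)),Z[m].max())
for a in(-.08,-.04,0,.04,.075):
    k=m&(abs(Y-a)<.006); print(a,k.sum(),np.percentile(X[k],[1,99]).round(4) if k.sum() else 0,Z[k].max().round(4) if k.sum() else 0)
E
```

```text
shift [-0.0006  0.0004 -0.0123] turn -0.0 dist 0.012 t 7.9 head 94.7
((0.23175621032714844, 0.4840240478515625), (180.72410583496094, 29.285015106201172), 89.95609283447266) 0.0810547327547621
-0.08 296 [-0.0136  0.0138] 0.0797
-0.04 343 [-0.0141  0.0144] 0.0806
0 381 [-0.0135  0.0147] 0.0804
0.04 440 [-0.0139  0.0141] 0.08
0.075 499 [-0.0142  0.0146] 0.0803
```

View pics/w3.png

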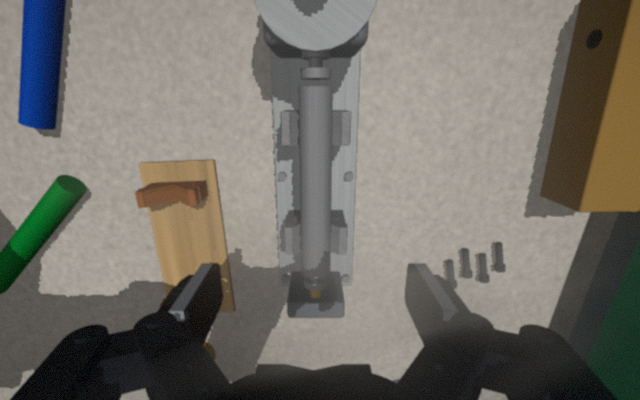

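The picture shows the tube resting in both V-blocks, from (315,85) to (315,280), and the fit confirms x≈0.2 mm, level, yaw<0.1°. Next I'll look at the ring and its pins.

Scaled: 0.11 m / 0.75 = 0.1467, -0.05 m / 0.75 = -0.0667.

Call:
drive_effector([
  [[0.04,0,-0.0133],0,1],
  [[0.0933,0,-0.04],0,1],
  [[0.1333,0,-0.0667],0,1],
  [[0.1467,0,-0.0667],0,1],
  [[0.1467,0,-0.0667],0,1],
  [[0.1467,0,-0.0667],0,1],
  [[0.1467,0,-0.0667],0,1],
])

```text
t: 8.65
tcp_pos: [0.6083, 0.0298, 0.2877]
tool_rot: [0.678, 0.735, -0.001, -0.001]
force: [-0.9, -0.4, 0.3]
finger_gap: 1.001
gripper_force: 0.0
```

```bash
python3 - <<'E'
from h import *
s=sense(); print(s['qd'].round(3))
d=cam('wrist'); w=cloud(d); np.savez('/tmp/w4',w=w,p=d['pixels'],C=d['C'],o=d['o'],f=d['f'],cx=d['cx'],cy=d['cy'])
# rectified top view at ring plane z=0.098, 0.25 mm/px around pivot
pv=np.array([.6039,.0826])
def pix(x,y,z):
    c=d['C'].T@(np.array([x,y,z])-d['o']); return [c[0]/c[2]*d['f']+d['cx'],c[1]/c[2]*d['f']+d['cy']]
r=.075
src=np.float32([pix(pv[0]+a,pv[1]+b,.1) for a,b in((-r,r),(r,r),(r,-r),(-r,-r))])
H=cv2.getPerspectiveTransform(src,np.float32([[0,0],[600,0],[600,600],[0,600]]))
im=cv2.warpPerspective(d['pixels'],H,(600,600),flags=cv2.INTER_CUBIC)
cv2.imwrite('pics/ring.png',im[:,:,::-1]); print(src)
E
```

```text
[-0.005 -0.006 -0.007  0.003  0.005  0.003]
[[235.2501    36.1073  ]
 [406.17148   51.108425]
 [381.45844  211.76724 ]
 [234.50351  200.47705 ]]
```

View pics/ring.png

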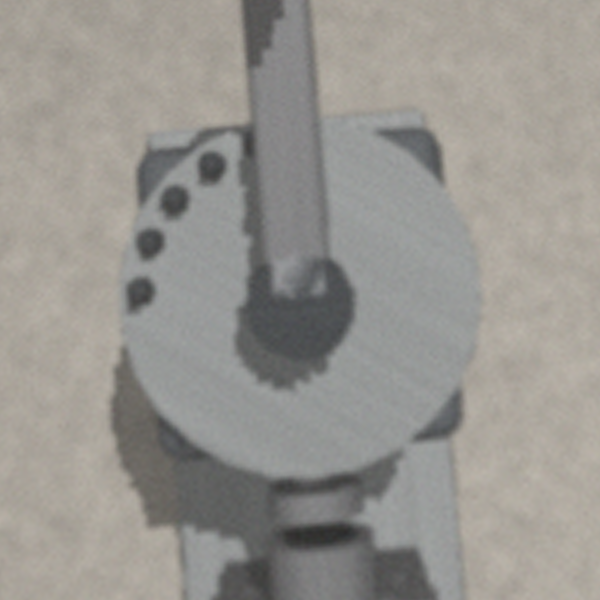

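The ring picture shows the disc centred at about (301,300) and pins at (212,167), (175,200), (150,242) and (140,292). The first pin is hidden under the lever. That puts the pins at about 10.6°+18°k of lever angle, so the midpoint of pins 3 and 4 is about 55.6°. Now I'll locate the grip.

```bash
python3 - <<'E'
from h import *
z=np.load('/tmp/w4.npz'); w=z['w']; p=z['p'].astype(int)
m=(w[...,2]>.115)&(w[...,2]<.18)&(abs(w[...,0]-.597)<.04)&(abs(w[...,1]-.165)<.04)
for lo,hi in((.115,.135),(.135,.155),(.155,.167),(.167,.18)):
    k=m&(w[...,2]>lo)&(w[...,2]<hi); 
    if k.sum()>5: print(lo,k.sum(),np.percentile(w[k],[2,50,98],axis=0).round(4).tolist())
k=m&(w[...,2]>.166); 
if k.sum()>5: print(cv2.minEnclosingCircle(np.float32(w[k][:,:2]*1000)))
q=w[(w[...,2]>.09)&(w[...,2]<.098)&(abs(w[...,0]-.604)<.055)&(abs(w[...,1]-.083)<.055)]
print('ring',cv2.minEnclosingCircle(np.float32(q[:,:2]*1000)),np.median(q[:,2]))
a,b=np.array([.6173,-.0768]),np.radians(4.8)
pv=a+.16*np.array([-np.sin(b),np.cos(b)])
for th in(0,55.6): t=b+np.radians(th); print(th,pv+.085*np.array([-np.sin(t),np.cos(t)]))
go(.5968,.1673,.153,94.8)
E
```

```text
0.115 1105 [[0.5876, 0.126, 0.1178], [0.599, 0.1474, 0.1199], [0.607, 0.1694, 0.1308]]
0.135 115 [[0.5899, 0.1595, 0.1357], [0.5982, 0.1607, 0.1457], [0.6047, 0.1664, 0.1546]]
0.155 89 [[0.59, 0.1596, 0.1551], [0.5975, 0.1606, 0.1611], [0.6045, 0.1662, 0.1669]]
0.167 445 [[0.5901, 0.1603, 0.1676], [0.5972, 0.1662, 0.1697], [0.6041, 0.1717, 0.1715]]
((597.1297607421875, 167.02728271484375), 7.906123161315918)
ring ((603.716796875, 82.26885986328125), 52.762840270996094) 0.09738348784890505
0 [0.59679893 0.16734075]
55.6 [0.53000448 0.12462392]
shift [ 0.138  -0.0002  0.135 ] turn -0.0035 dist 0.193 t 8.7 head 94.6
```

Scaled: 0.138 m / 0.75 = 0.184, 0.135 m / 0.75 = 0.18.

Call:
drive_effector([
  [[0.04,0,0],0,1],
  [[0.0933,0,0],0,1],
  [[0.1467,0,0],0,1],
  [[0.184,0,0],0,1],
  [[0.184,0,0.0267],0,1],
  [[0.184,0,0.08],0,1],
  [[0.184,0,0.1333],0,1],
  [[0.184,0,0.1667],0,1],
  [[0.184,0,0.18],0,1],
  [[0.184,0,0.18],0,1],
  [[0.184,0,0.18],0,1],
  [[0.184,0,0.18],0,0],
  [[0.184,0,0.18],0,0],
  [[0.184,0,0.18],0,0],
  [[0.184,0,0.18],0,0],
  [[0.184,0,0.18],0,0],
  [[0.184,0,0.18],0,0],
  [[0.184,0,0.18],0,0],
], grip_n=40)

```text
t: 10.5
tcp_pos: [0.5973, 0.1687, 0.1548]
tool_rot: [0.677, 0.736, -0.0, -0.0]
force: [-2.1, -0.0, 5.3]
finger_gap: 0.175
gripper_force: 38.9
```

```bash
python3 - <<'E'
from h import *
go(.5971,.167,.153,94.8)
# arc points in current tool axes, relative to current TCP
s=sense(); M=R.from_quat(s['tool_rot']).as_matrix(); pv=np.array([.6039,.0826]); g=s['tcp_pos'][:2]
for th in np.arange(6,61,6).tolist()+[55.6]:
    t=np.radians(4.8+th); e=np.r_[pv+.085*np.array([-np.sin(t),np.cos(t)])-np.array([.5968,.1673]),0]
    print(th,(M.T@e).round(4),-np.radians(th).round(3))
E
```

```text
shift [-0.0017 -0.0003  0.0018] turn -0.0017 dist 0.002 t 10.5 head 94.7
6 [-0.0005 -0.0089  0.    ] -0.105
12 [-0.0019 -0.0177  0.    ] -0.209
18 [-0.0042 -0.0263  0.    ] -0.314
24 [-0.0074 -0.0346  0.    ] -0.419
30 [-0.0115 -0.0425  0.    ] -0.524
36 [-0.0163 -0.0499  0.    ] -0.628
42 [-0.0219 -0.0569  0.    ] -0.733
48 [-0.0282 -0.0631  0.    ] -0.838
54 [-0.0352 -0.0687  0.    ] -0.942
60 [-0.0426 -0.0736  0.    ] -1.047
55.6 [-0.0371 -0.0701  0.    ] -0.97
```

Scaled: -0.0569 m / 0.75 = -0.0759, -0.0535 m / 0.75 = -0.0713, -0.733 rad / 6.2832 = -0.1167.

Call:
drive_effector([
  [[-0.0001,-0.006,0],-0.0083,0],
  [[-0.0007,-0.0119,0],-0.0167,0],
  [[-0.0015,-0.0177,0],-0.025,0],
  [[-0.0025,-0.0236,0],-0.0333,0],
  [[-0.004,-0.0293,0],-0.0417,0],
  [[-0.0056,-0.0351,0],-0.05,0],
  [[-0.0076,-0.0407,0],-0.0584,0],
  [[-0.0099,-0.0461,0],-0.0667,0],
  [[-0.0125,-0.0515,0],-0.075,0],
  [[-0.0153,-0.0567,0],-0.0834,0],
  [[-0.0184,-0.0617,0],-0.0917,0],
  [[-0.0217,-0.0665,0],-0.0999,0],
  [[-0.0253,-0.0713,0],-0.1084,0],
  [[-0.0292,-0.0759,0],-0.1167,0],
  [[-0.0292,-0.0759,0],-0.1167,0],
  [[-0.0292,-0.0759,0],-0.1167,0],
  [[-0.0292,-0.0759,0],-0.1167,0],
])

```text
t: 12.2
tcp_pos: [0.5441, 0.1441, 0.1548]
tool_rot: [0.37, 0.929, 0.002, 0.001]
force: [1.9, 6.6, 1.7]
finger_gap: 0.171
gripper_force: 39.5
```

```bash
python3 - <<'E'
from h import *
s=sense(); M=R.from_quat(s['tool_rot']).as_matrix(); pv=np.array([.6039,.0826])
r=s['tcp_pos'][:2]-pv; print('lever deg',np.degrees(np.arctan2(-r[0],r[1]))-4.8,'rad',np.linalg.norm(r))
d=.085
for th in(46,50,53,55.6):
    f=lambda a:d*np.array([-np.sin(np.radians(4.8+a)),np.cos(np.radians(4.8+a))])
    print(th,(M.T@np.r_[f(th)-f(np.degrees(np.arctan2(-r[0],r[1]))-4.8),0]).round(4),(np.radians(42-th)).round(3))
E
```

```text
lever deg 39.40021231388804 rad 0.0857876647865157
46 [-0.0002 -0.0098 -0.0001] -0.07
50 [-0.0008 -0.0157 -0.0001] -0.14
53 [-0.0015 -0.0201 -0.0001] -0.192
55.6 [-0.0024 -0.0238 -0.0001] -0.237
```

Scaled: -0.02 m / 0.75 = -0.0267, -0.0157 m / 0.75 = -0.0209, -0.19 rad / 6.2832 = -0.0302.

Call:
drive_effector([
  [[0,-0.0053,0],-0.0048,0],
  [[-0.0001,-0.0107,0],-0.0111,0],
  [[-0.0005,-0.016,0],-0.0159,0],
  [[-0.0011,-0.0209,0],-0.0223,0],
  [[-0.002,-0.0267,0],-0.0302,0],
  [[-0.002,-0.0267,0],-0.0302,0],
  [[-0.002,-0.0267,0],-0.0302,0],
  [[-0.002,-0.0267,0],-0.0302,0],
  [[-0.002,-0.0267,0],-0.0302,0],
])

```text
t: 13.1
tcp_pos: [0.532, 0.1294, 0.1548]
tool_rot: [0.279, 0.96, 0.003, 0.002]
force: [2.9, 10.2, 1.0]
finger_gap: 0.177
gripper_force: 39.6
```

```bash
python3 - <<'E'
from h import *
pv=np.array([.6039,.0826])
s=sense(); r=s['tcp_pos'][:2]-pv; print('lever deg',np.degrees(np.arctan2(-r[0],r[1]))-4.8,'rad',np.linalg.norm(r))
d=cam('scene'); e=cam('side')
w=np.vstack([cloud(e)[100:300,250:450].reshape(-1,3),cloud(d)[100:300,300:450].reshape(-1,3)])
M=R.from_quat(s['tool_rot']).as_matrix(); h=np.degrees(np.arctan2(M[1,0],M[0,0])); print('tool head',h)
# lever arm points z .108-.12
k=w[(w[:,2]>.104)&(w[:,2]<.122)&(np.hypot(w[:,0]-pv[0],w[:,1]-pv[1])<.08)]
a=np.degrees(np.arctan2(-(k[:,0]-pv[0]),k[:,1]-pv[1]))-4.8; k2=np.hypot(k[:,0]-pv[0],k[:,1]-pv[1])>.035
print(len(k),k2.sum(),np.percentile(a[k2],[5,25,50,75,95]).round(1))
im=np.hstack([d['pixels'][130:290,320:480],e['pixels'][90:250,270:430]]); cv2.imwrite('pics/chk.png',cv2.resize(im[:,:,::-1],None,fx=2.5,fy=2.5,interpolation=cv2.INTER_CUBIC))
E
```

```text
lever deg 52.14553556761532 rad 0.08577855529553054
tool head 147.56693035962013
322 125 [44.6 50.6 56.6 59.5 67.6]
```

View pics/chk.png

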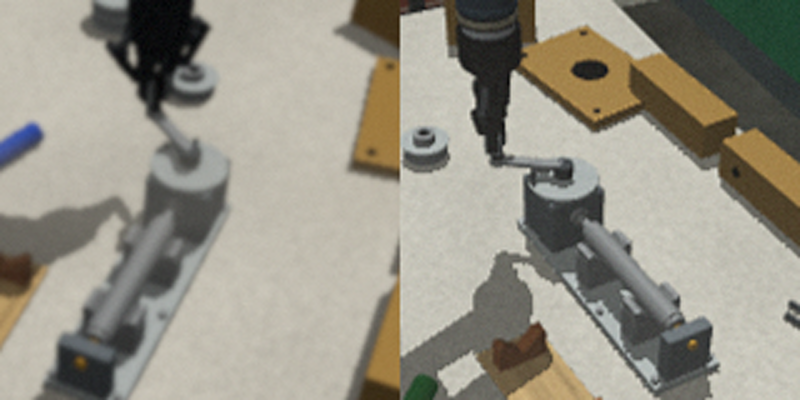

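The picture shows the gripper holding the lever, which is swung to the robot's side, and the tube against plunger and stop. The lever is at 52.1°, so I'll add the last 3°.

Scaled: -0.004 m / 0.75 = -0.0053, -0.002 m / 0.75 = -0.0027, -0.045 rad / 6.2832 = -0.0072.

Call:
drive_effector([
  [[0,-0.0027,0],-0.0032,0],
  [[-0.0001,-0.0053,0],-0.0072,0],
  [[-0.0001,-0.0053,0],-0.0072,0],
  [[-0.0001,-0.0053,0],-0.0072,0],
  [[-0.0001,-0.0053,0],-0.0072,0],
  [[-0.0001,-0.0053,0],-0.0072,0],
  [[-0.0001,-0.0053,0],-0.0072,0],
  [[-0.0001,-0.0053,0],-0.0072,0],
  [[-0.0001,-0.0053,0],-0.0072,0],
  [[-0.0001,-0.0053,0],-0.0072,0],
])

```text
t: 14.2
tcp_pos: [0.53, 0.1262, 0.1548]
tool_rot: [0.258, 0.966, 0.003, 0.002]
force: [3.3, 11.4, 0.6]
finger_gap: 0.173
gripper_force: 39.7
```

```bash
python3 - <<'E'
from h import *
pv=np.array([.6039,.0826])
s=sense(); r=s['tcp_pos'][:2]-pv; print('lever deg',np.degrees(np.arctan2(-r[0],r[1]))-4.8,'rad',np.linalg.norm(r),s['qd'].round(3))
d=cam('scene'); e=cam('side'); d['pixels']
w=np.vstack([cloud(x).reshape(-1,3) for x in(d,e)]); b=np.radians(4.8)
u=np.array([-np.sin(b),np.cos(b)]); v=np.array([u[1],-u[0]]); q=w[:,:2]-[.6173,-.0768]; X=q@v;Y=q@u
m=(abs(X)<.02)&(abs(Y)<.11)&(w[:,2]>.07)&(w[:,2]<.09); print('tube',cv2.minAreaRect((np.c_[X,Y][m]*1000).astype(np.float32)))
w=cam('wrist'); im=cv2.resize(w['pixels'],None,fx=1.2,fy=1.2); cv2.imwrite('pics/w5.png',im[:,:,::-1])
E
```

```text
lever deg 54.628526653049 rad 0.08580521152003742 [-0.001  0.001  0.001  0.001 -0.001 -0.002]
tube ((-0.4744892120361328, -0.071624755859375), (32.717674255371094, 219.85923767089844), 0.058881714940071106)
```

View pics/w5.png

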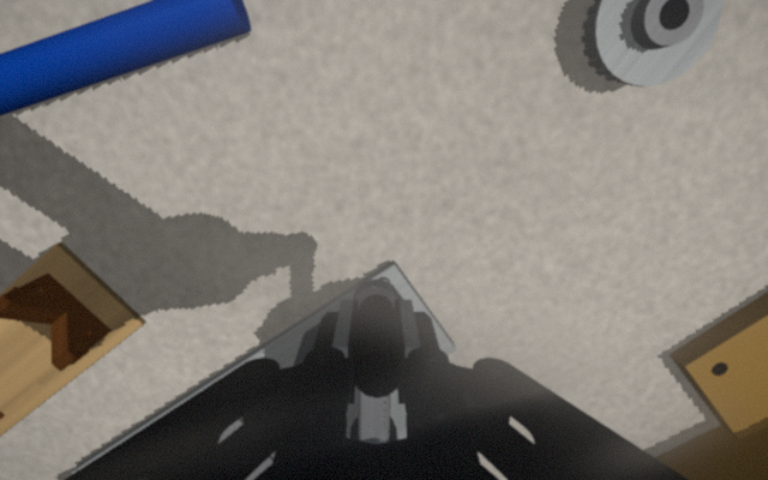

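The wrist view shows the black grip held between the fingers at (377,340). The lever sits at 54.6° and is still, against a midpoint of 55.6°, so I'll hand in.

```bash
python3 -c "
from station import job
print(job.sign_off())"
```

```text
the job is handed in; nothing more can be done
None
```

I handed the job in at about 14 s; the system gave no verdict. The tube rests level in both V-blocks, and the gripper holds the lever still at about 54.6°, which I put past the third pin and about 10° short of the fourth. I worked out the clicks from the pin positions and did not measure the stop force, which should be about 2.8 N.

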